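# Set the lap stop, tuck the flashing under the cover sheet and hold it flat

## Robot

A 7-joint arm with a two-finger parallel gripper is mounted at the origin on a cart in front of the work surface, level with it; the furniture and walls round the work are solid. World frame = base frame: x ahead of the robot, y to its left, z up, the work surface at z = 0. Lengths are in m, angles in rad, forces in N, time in s.
With the tool pointing down it reaches from about 0.35 to 0.9 m from the base axis. Payload 8.1 kg.
Tool frame: the origin (TCP) lies midway between the tips of the shut fingers; the grasp point (between the pads) lies 19 mm behind it (r.grip_depth is the z of the grasp point in the tool frame, in m); z points along the fingers, y is the direction in which the jaws open and shut (so a half turn about z gives the same grasp; the last joint's range is limited). The gripper opens to 85 mm and grips with 20 to 120 N. Pads are 22 mm wide; open, the fingers measure 114 mm over their backs; the gripper's body (76 mm by 85 mm) begins 54 mm behind the grasp point. The pads swing forward as they close: fully open they stand 13 mm farther back than shut.
Start: joints at [1.002, 0.434, 0.025, 1.573, -0.012, 1.134, -0.075], TCP at [0.281, -0.558, 0.204] pointing down, gripper open.
Joint ranges: [-2.62, 2.62], [-0.44, 2.09], [-1.27, 1.32], [0.08, 2.57], [-1.32, 4.46], [0.12, 2], [-2.74, 2.74]. Speed limits (rad/s): [2.22, 2.22, 3.01, 3.01, 3.14, 3.14, 3.14].

## Interface

Orientations are given as a unit quaternion [x, y, z, w].
In Python, from bench import r gives the robot as it stands.
- The arm moves only by the tool send_rows, never from a script. Its argument "motion" is a list of rows, each a list of 2 entries, a list of its own where there are three numbers: the shift along the tool's x, y, z in mm, then the turn about the tool's z in degrees. In form: [[[tx, ty, tz], yaw], ...]. A call has 1 to 12 rows; each row is the pose to reach, as a shift and turn from the pose commanded when the call began, along the tool's axes at that moment; what a row does not reach only later rows make up. A row lasts 1/8 s, in which the tool goes at most 62.5 mm and 10.7 degrees, less where a joint would pass 70% of its speed; a pose out of reach is approached as far as the arm can. A call with a gripper value outside its range is refused whole. "gripper" is the opening, from 0 (shut) to 1 (fully open), set as the call begins (left out, the last holds). The fingers move at their own pace and stop on an object; "grip_force" is the grip in N (left out, the last holds). Time passes only in rows, so rows that repeat a pose let the fingers close. It gives the time, the measured TCP pose, the force and the opening at its end, in the units of the state.
- r.observe(): the state, without advancing time (a new reading comes with each control period).
- r.capture(name): name is "side" or "top" or "wrist"; returns the picture (400x640x3 uint8, blue, green, red); there is no depth.
- r.camera_info(name): a dict with "fx", "fy", "cx", "cy" (pixels), "k1" (the pictures are not rectified: a ray, as slopes to the right and down, at radius r is drawn at 1 + k1 r^2 times it, then the intrinsics apply), "position" and "orientation" of the camera in the world. Camera axes: x right, y down, z forward; pixel columns grow to the right and rows downward; lengths in m; the calibration is good to about 2 mm. A picture is of the moment at which its call begins: read the wrist's pose just before it. camera_info takes no time and is no camera call; for the wrist camera it gives the pose at the moment of the call.
- r.finish_job(): hands the job in, once; it reports no verdict.
The state is a dict: "clock": time; "qpos": joint angles; "dq": joint speeds; "joint_efforts": joint torques, N m; "tcp_pos": TCP position; "tcp_rot": TCP orientation; "wrist_force": force on the tool from outside, world axes, zero at the start; "wrist_torque": the same for the moment, N m; "finger_gap": finger opening in m.
Only numpy, scipy, OpenCV 4.12 (cv2) and the standard library are available. Lean on these libraries where they do the work, as an engineer would, in place of code of your own. Each camera call takes 0.05 s, during which the arm holds its last target. There are 200 camera calls.

## Task

Make the lap ready for riveting: on the lap jig, turn the knob until the stop's pointer lines up with the line of the index clip, and let go of the knob. Then take the flashing by its upstand, lay its flat leg on the deck and slide its front edge under the cover sheet, without lifting the sheet, until it butts square against the stop with its ends in line with the sheet's ends. Finish while still holding it there, pressed down flat on the deck, the pointer still on the line and the other things on the bench left alone.

Things in the scene. Friction and masses are not known exactly. Their poses are not given: they have to be found in the camera images.
- lap_jig: fixed riveting jig: plywood board x -115..+85, y -165..+85 mm, with a dark steel deck plate (x -111..+57, y -78..+78, top 22 mm above the bench). Origin on the bench, mid width of the deck; x = feed direction of the flashing (away from the robot), y left. Dark clamp bar (38 mm high) at x +51..+81; scale, pointer and knob on its right side (housing 50 mm high, the rest under 45 mm)
- sheet_lip (a point): middle of the front edge of the thin steel cover sheet (2 mm thick, 140 mm wide along y, 55 mm from its clamp bar to this edge), at x -4, y 0 in the jig frame. The sheet lies flat 6 mm above the deck, its last 8 mm turned up so that its mouth is about 8 mm high
- cover_sheet (a joint): lift of the cover sheet about its clamped rear edge, rad: 0 = lying down, grows as the front edge lifts (0.02 is about 1 mm at the lip). It is springy and lifts at about 1 N
- stop_face (a point): middle of the front face of the lap stop, an aluminium bar 120 mm long and 5 mm high that lies on the deck under the sheet, its face square to the jig's x axis. It slides along the jig's x with the pointer and holds its place against pushes up to about 20 N
- pointer_tip (a point): tip of the thin dark pointer carried by the stop, on the jig's right side, beside the scale; 15 mm in front of the stop face along the jig's x
- index_line (a point): tip of the line on the small brass index clip clamped on the scale, 10 to 26 mm beyond where the pointer starts; it does not move. The pointer is set when both have the same x in the jig frame (they stay 2 mm apart in y)
- knob (a joint): turn of the black fluted knob, rad; grows clockwise seen from above, and 1 rad clockwise moves the stop and pointer 12 mm along the jig's +x (away from the robot). Range -0.17..2.83, starts at 0, friction about 0.3 N m, stays where it is left
- knob_grip (a point): on the knob's vertical axis at the height to grip, 78 mm above the bench; the knob is round, 33 mm across (36 over the flutes), from 55 to 87 mm above the bench, and its housing's top is at 50 mm
- flashing: the flashing, a bare aluminium L-profile, about 0.17 kg: flat leg 100 mm (x) by 140 mm (y), 3 mm thick, and along its rear edge a folded upstand 10 mm thick (x -50..-40 mm) and 34 mm tall over the whole 140 mm. Origin at the centre of the leg's underside; x points from the upstand to the front edge; lies leg down on the bench, upstand towards the robot, left or right of the jig
- nose (a point): middle of the flashing's front edge, at x +50 mm, half way up the 3 mm leg
- upstand (a point): middle of the top of the upstand, at x -45, z +34 mm of the flashing
- deck: the jig's dark steel deck plate on which the flashing must lie, 4 mm thick; its top is 22 mm above the bench, origin at its underside
- drill_tray: loose black tray of bits, 110 x 108 x 43 mm, lies on the other side of the jig from the flashing; leave it alone
- tape_measure: loose tape measure, 38 x 80 x 62 mm, at the right; leave it alone
- screwdriver_y: loose small screwdriver, 106 mm long, 21 mm thick, at the bench's front edge; leave it alone
Things that resemble listed ones, but are neither listed nor needed, are in the scene too. There is more than one size of the flashing; the one meant has the size given above.

How it is judged:
On the way, in this order (a step that is already met when the one before it is completed fails the run):
1. the pointer is on the index line (within 2 mm) and the knob is let go, before the flashing is tucked in (x of pointer_tip in the frame of index_line between -0.002 and 0.002 m and contact force between the fingers and lap_jig below 0.1 N and not (x of nose in the frame of lap_jig above -0.004 m and horizontal distance between nose and sheet_lip below 0.08 m)), for 0.2 s.
2. the flashing's front edge is at least 8 mm under the cover sheet (x of nose in the frame of lap_jig above 0.004 m and y of nose in the frame of lap_jig between -0.02 and 0.02 m and z of nose in the frame of lap_jig below 0.0275 m), for 0.1 s.
At the end, for the whole second after the job is handed in: pointer within 2.5 mm of the index line; flashing's front edge within 2.5 mm of the stop, square within 2 degrees, ends within 8 mm of the sheet's ends, flat within 1.7 degrees, pressed on the deck with over 4 N by fingers that still hold it; sheet lying down (0.03 rad) (x of pointer_tip in the frame of index_line between -0.0025 and 0.0025 m and x of nose in the frame of stop_face between -0.0025 and 0.002 m and y of nose in the frame of lap_jig between -0.008 and 0.008 m and angle between the x axis of flashing and the x axis of lap_jig, either way round below 0.035 rad and angle between flashing's own z axis and vertical below 0.03 rad and z of nose in the frame of lap_jig below 0.0255 m and contact force between flashing and deck above 4 N and contact force between the fingers and flashing above 3 N and value of joint cover_sheet below 0.03 rad); the arm keeps its last pose, push and grip.
It fails at once if the cover sheet is lifted more than 0.06 rad (3 mm at its lip) (value of joint cover_sheet above 0.06 rad).
It fails at once if the drill tray is disturbed (30 mm) (distance of drill_tray from where it was at the start of the episode above 0.03 m).
It fails at once if the tape measure is disturbed (30 mm) (distance of tape_measure from where it was at the start of the episode above 0.03 m).
It fails at once if the screwdriver is disturbed (30 mm) (distance of screwdriver_y from where it was at the start of the episode above 0.03 m).
It also fails if it takes over 61 s, if anything falls off the work surface, if the arm or the gripper's body presses on something with over 40 N, if the wrist force passes 120 N, or if a joint passes its speed limit or range.

## Working session

There is one attempt and no reset: what is moved stays moved. The work goes in short steps, Python scripts to look and compute and a tool call to move; the robot and the scene stay as the last step left them, time stands still between calls to the robot, and variables do not carry over. Pictures are saved under pics/ and viewed, about 8 in all and at most 12, crops included, and the job is handed in when it is done.

Besides the shell and the picture viewer there is one more tool, called as name(argument=value, ...), one argument or row to a line, values as JSON. send_rows: Moves the arm, as the interface text tells. Its arguments: {"type":"object","properties":{"motion":{"type":"array"},"gripper":{"type":"number"},"grip_force":{"type":"number"}},"required":["motion"]}

```bash
mkdir -p pics; cat > h.py <<'E'
import numpy as np, cv2
from scipy.spatial.transform import Rotation as R
from bench import r
def cam(n):
    c=r.camera_info(n); return c
def rays(c,uv):
    uv=np.atleast_2d(np.array(uv,float))
    K=np.array([[c['fx'],0,c['cx']],[0,c['fy'],c['cy']],[0,0,1]])
    p=cv2.undistortPointsIter(uv.reshape(-1,1,2),K,np.array([c['k1'],0,0,0.]),None,None,(3,60,1e-10)).reshape(-1,2) if hasattr(cv2,'undistortPointsIter') else cv2.undistortPoints(uv.reshape(-1,1,2),K,np.array([c['k1'],0,0,0.])).reshape(-1,2)
    d=np.c_[p,np.ones(len(p))]
    return np.array(c['position']), R.from_quat(c['orientation']).apply(d)
def onz(c,uv,z):
    o,d=rays(c,uv); return o+d*((z-o[2])/d[:,2])[:,None]
def proj(c,P):
    q=R.from_quat(c['orientation']).inv().apply(np.atleast_2d(P)-np.array(c['position']))
    s=q[:,:2]/q[:,2:]; s=s*(1+c['k1']*(s**2).sum(1))[:,None]
    return s*[c['fx'],c['fy']]+[c['cx'],c['cy']]
E
python3 - <<'E'
from h import *
for n in("top","side"):
    im=r.capture(n); cv2.imwrite(f"pics/{n}0.png",im); print(n,cam(n))
s=r.observe(); print(s); print(cam("wrist"))
E
```

```text
top {'fx': 452.8363104380498, 'fy': 452.8363104380498, 'cx': 315.0159469104571, 'cy': 204.14553866688794, 'k1': -0.005723752875705897, 'position': array([-0.13174386, -0.11852388,  1.59051449]), 'orientation': array([-0.66403341,  0.72275186, -0.14422816,  0.12604607])}
side {'fx': 433.94227711006897, 'fy': 433.94227711006897, 'cx': 318.6637978392265, 'cy': 206.907236219224, 'k1': -0.03282939774343345, 'position': array([ 0.55194225, -1.22433658,  1.07045521]), 'orientation': array([ 0.9205023 ,  0.0102944 , -0.00956264, -0.39048444])}
{'clock': 0.1, 'qpos': array([ 1.00238085,  0.43512779,  0.02495973,  1.57393765, -0.01159017,
        1.13400364, -0.07508889]), 'dq': array([ 0.00066539, -0.00205623,  0.00047057, -0.00287696,  0.00135557,
        0.00013379,  0.00099475]), 'joint_efforts': array([ 2.81537279e-03, -6.71755171e+01,  1.02795079e+00, -3.16909826e+01,
        1.57776300e-02,  7.14877329e-03,  1.25067095e-04]), 'tcp_pos': array([ 0.2804733 , -0.55802633,  0.20334664]), 'tcp_rot': array([ 9.73003878e-01,  2.30787804e-01, -2.13642724e-04, -6.30629279e-04]), 'wrist_force': array([-0.11853175, -0.60818418,  0.69839442]), 'wrist_torque': array([-0.02451885,  0.06027202,  0.00446401]), 'finger_gap': 0.08538967717174828}
{'fx': 291.37741081943045, 'fy': 291.37741081943045, 'cx': 323.1271354563162, 'cy': 196.1332027352662, 'k1': -0.04226522708686877, 'position': array([ 0.3444035 , -0.52613063,  0.37370132]), 'orientation': array([ 0.84258934, -0.51968731, -0.07480827,  0.11988336])}
```

View pics/top0.png

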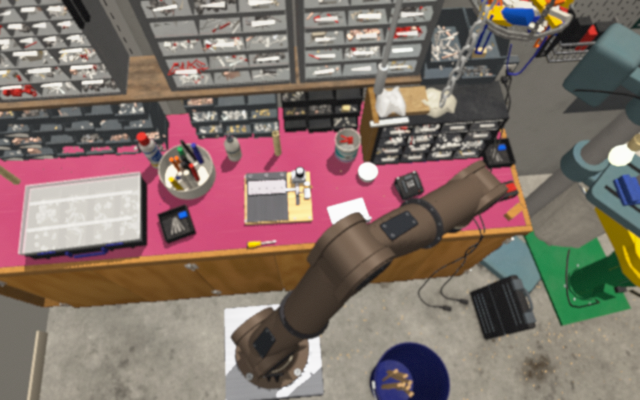

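View pics/side0.png

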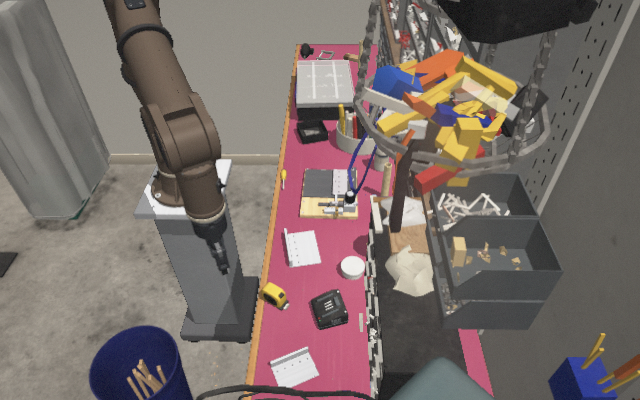

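```bash
python3 - <<'E'
from h import *
t=cv2.imread("pics/top0.png"); s=cv2.imread("pics/side0.png")
a=cv2.resize(t[160:240,230:390],(800,400),interpolation=cv2.INTER_CUBIC)[:, :]
b=cv2.resize(s[160:400,255:375],(300,600),interpolation=cv2.INTER_CUBIC)
A=np.zeros((600,800,3),np.uint8); A[:,:300]=b
A[:260,300:800]=cv2.resize(t[165:230,235:360],(500,260),interpolation=cv2.INTER_CUBIC)
A[265:600,300:800]=cv2.resize(s[160:235,283:395],(500,335),interpolation=cv2.INTER_CUBIC)
cv2.imwrite("pics/m1.png",A)
c=cam("top"); q=cam("side")
print(onz(c,[(244,172),(312,172),(314,222),(244,222)],.018).round(3))
print(onz(q,[(286,234),(312,231),(320,261),(294,266)],.003).round(3))
print(onz(q,[(270,360),(308,347),(320,372),(283,388)],.003).round(3))
E
```

```text
[[ 0.658  0.073  0.018]
 [ 0.637 -0.188  0.018]
 [ 0.432 -0.178  0.018]
 [ 0.453  0.079  0.018]]
[[ 0.407 -0.252  0.003]
 [ 0.493 -0.237  0.003]
 [ 0.523 -0.364  0.003]
 [ 0.443 -0.386  0.003]]
[[ 0.401 -0.696  0.003]
 [ 0.498 -0.657  0.003]
 [ 0.532 -0.726  0.003]
 [ 0.441 -0.769  0.003]]
```

View pics/m1.png

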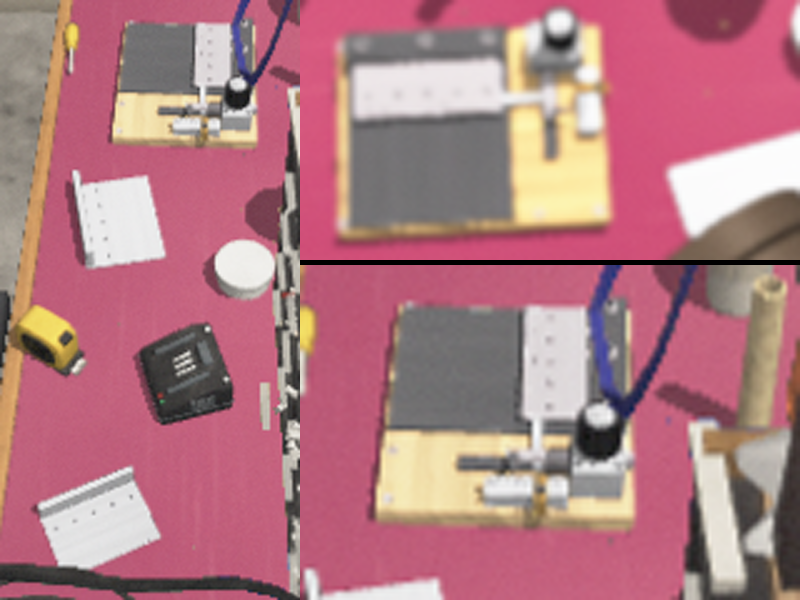

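```bash
cat >> h.py <<'E'
def tyaw():
    x=R.from_quat(r.observe()['tcp_rot']).apply([1,0,0]); return np.arctan2(x[1],x[0])
def delta(P,yawdeg):
    "shift in tool frame (mm) and turn about tool z (deg) to put TCP at P with tool x at yawdeg in world"
    s=r.observe(); T=R.from_quat(s['tcp_rot'])
    d=T.inv().apply(np.array(P)-s['tcp_pos'])*1000
    return d.round(1), round(-(yawdeg-np.degrees(tyaw())),1)   # tool z down -> + turn is clockwise
E
python3 - <<'E'
from h import *
t=cam("top"); s=cam("side")
p1=np.array([299.5,171]); p2=np.array([283+300/500*112*1.0,160+(410-265)/335*75]); print(p2)
print(onz(t,p1,.087).round(3), onz(s,p2,.087).round(3))
c=cam("wrist"); o=r.observe(); T=R.from_quat(o['tcp_rot'])
print("cam in tool",T.inv().apply(c['position']-o['tcp_pos']),(T.inv()*R.from_quat(c['orientation'])).as_matrix().round(3))
print(delta([.58,-.13,.27],0), delta([.58,-.13,.27],45))
E
```

```text
[350.2        192.46268657]
[[ 0.611 -0.14   0.087]] [[ 0.62  -0.135  0.087]]
cam in tool [ 7.14235682e-02 -1.18252433e-05 -1.70363717e-01] [[-0.001 -0.96  -0.28 ]
 [ 1.    -0.    -0.   ]
 [ 0.    -0.28   0.96 ]]
(array([ 459.8, -248. ,  -66.4]), np.float64(26.7)) (array([ 459.8, -248. ,  -66.4]), np.float64(-18.3))
```

send_rows(
  motion=[
    [[200,-100,-57],10.7],
    [[415,-240,-57],26.7],
    [[415,-240,-57],26.7],
    [[415,-240,-57],26.7],
    [[415,-240,-57],26.7],
    [[415,-240,-57],26.7],
    [[415,-240,-57],26.7],
    [[415,-240,-57],26.7],
    [[415,-240,-57],26.7],
    [[415,-240,-57],26.7],
    [[415,-240,-57],26.7],
  ],
  gripper=1,
)

```text
clock: 1.48
tcp_pos: [0.5429, -0.1592, 0.2608]
tcp_rot: [1.0, -0.001, -0.0, 0.0]
wrist_force: [1.2, -0.3, 0.3]
finger_gap: 0.0856
```

```bash
python3 - <<'E'
from h import *
import pickle
c=cam("wrist"); im=r.capture("wrist"); cv2.imwrite("pics/w1.png",im); pickle.dump(c,open("w1.pkl","wb"))
o=r.observe(); print(o['clock'],o['qpos'].round(2),o['tcp_pos'],np.degrees(tyaw()),o['wrist_force'])
E
```

```text
1.525 [ 0.24  0.3  -0.07  1.63  0.02  1.21 -1.4 ] [ 0.54297265 -0.15916423  0.26084534] -0.154815316476907 [-0.50226437  0.08570849 -0.13081559]
```

View pics/w1.png

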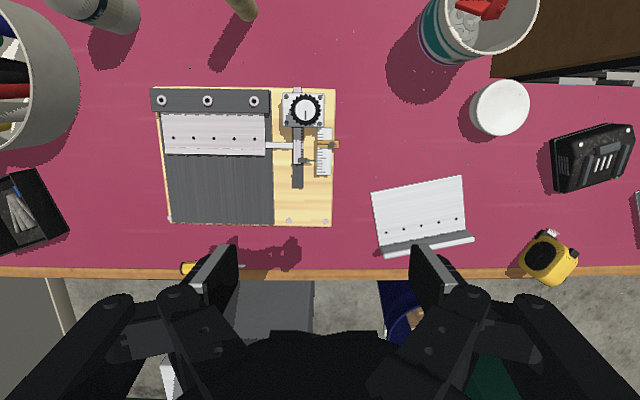

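```bash
python3 - <<'E'
from h import *
im=cv2.imread("pics/w1.png")
a=cv2.resize(im[85:195,262:347],(464,600),interpolation=cv2.INTER_CUBIC)
cv2.imwrite("pics/m2.png",a)
E
```

```text
(no output)
```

View pics/m2.png

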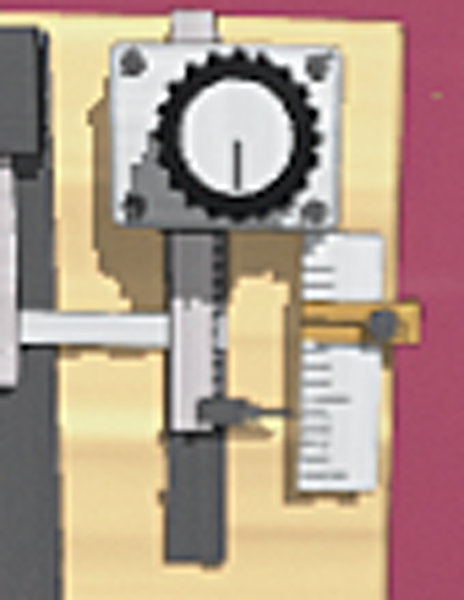

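```bash
python3 - <<'E'
from h import *
import pickle
c=pickle.load(open("w1.pkl","rb")); im=cv2.imread("pics/w1.png")
k=onz(c,(305.6,109.7),.087)[0]; print("knob",k.round(4))
# jig corners: deck dark front corners, board
b=onz(c,[(274,224),(331,226),(336,89),(170,222),(163,156),(266,156)],.020).round(4); print(b)
# bolts on clamp bar, z .040
bl=onz(c,[(161,100),(207,100.5),(253,101)],.040); print(bl.round(4)); d=bl[0]-bl[2]; print("yaw from bolts",np.degrees(np.arctan2(-d[0],d[1])))
lip=onz(c,[(163,156),(266,156)],.031); d=lip[0]-lip[1]; print("yaw lip",np.degrees(np.arctan2(-d[0],d[1])),np.linalg.norm(d),lip.mean(0).round(4))
for z in(.03,.04):
    p,i=onz(c,[(315.16,160.5),(317.5,144.0)],z); 
    for y in(-4.6,-3): 
        f=R.from_euler('z',y,degrees=True).inv().apply(i-p); print(z,y,(f*1000).round(2),"rad",f[0]/.012)
# flashing: light mask
hsv=cv2.cvtColor(im,cv2.COLOR_BGR2HSV); m=((hsv[...,1]<40)&(hsv[...,2]>80)).astype(np.uint8); m[:,:350]=0;m[:165]=0;m[265:]=0;m[:,490:]=0
m=cv2.morphologyEx(m,cv2.MORPH_OPEN,np.ones((3,3)))
cs,_=cv2.findContours(m,0,2)
for q in cs:
    if cv2.contourArea(q)>300:
        ap=cv2.approxPolyDP(q,3,True).reshape(-1,2); print(ap.tolist()); print(onz(c,ap,.003).round(4).tolist())
E
```

```text
knob [ 0.6163 -0.1394  0.087 ]
[[ 0.4506 -0.0844  0.02  ]
 [ 0.4471 -0.1708  0.02  ]
 [ 0.6432 -0.1766  0.02  ]
 [ 0.454   0.0751  0.02  ]
 [ 0.555   0.0701  0.02  ]
 [ 0.5538 -0.0783  0.02  ]]
[[ 0.6307  0.0508  0.04  ]
 [ 0.6291 -0.0097  0.04  ]
 [ 0.6278 -0.0693  0.04  ]]
yaw from bolts -1.4008639905004752
yaw lip -0.4418523083923802 0.1443694613426038 [ 0.556  -0.0082  0.031 ]
0.03 -4.6 [22.87 -1.6   0.  ] rad 1.9061464726051058
0.03 -3 [22.82 -2.24  0.  ] rad 1.9016785251858865
0.04 -4.6 [22.3  -1.56  0.  ] rad 1.8586252821281872
0.04 -3 [22.25 -2.18  0.  ] rad 1.8542687228857953
[[461, 175], [371, 192], [384, 258], [408, 254], [410, 245], [417, 243], [432, 264], [441, 264], [433, 249], [474, 240], [464, 228]]
[[0.522, -0.3678, 0.003], [0.4957, -0.2321, 0.003], [0.3834, -0.2584, 0.003], [0.3904, -0.2974, 0.003], [0.4065, -0.2993, 0.003], [0.41, -0.3104, 0.003], [0.3716, -0.3391, 0.003], [0.3714, -0.3542, 0.003], [0.399, -0.3378, 0.003], [0.4144, -0.4036, 0.003], [0.4355, -0.3841, 0.003]]
```

send_rows(
  motion=[
    [[73,-20,60],-10],
    [[73,-20,130],-20],
    [[73,-20,130],-30],
    [[73,-20,130],-40],
    [[73,-20,130],-50],
    [[73,-20,130],-60],
    [[73,-20,130],-70],
    [[73,-20,130],-70],
    [[73,-20,130],-70],
    [[73,-20,130],-70],
  ],
  gripper=1,
)

```text
clock: 2.78
tcp_pos: [0.6167, -0.1379, 0.131]
tcp_rot: [0.82, 0.572, -0.0, 0.0]
wrist_force: [-0.7, -0.1, 0.5]
finger_gap: 0.0855
```

```bash
python3 - <<'E'
from h import *
import pickle
c=cam("wrist"); im=r.capture("wrist"); cv2.imwrite("pics/w2.png",im); pickle.dump(c,open("w2.pkl","wb"))
print(r.observe()['qpos'].round(2),r.observe()['tcp_pos'],np.degrees(tyaw()))
# knob cap: white disc near the expected pixel
e=proj(c,[.6163,-.1394,.087])[0]; print("expected px",e)
u,v=e.astype(int); w=45
g=cv2.cvtColor(im,cv2.COLOR_BGR2GRAY); 
m=(g>170).astype(np.uint8); n,l,st,ce=cv2.connectedComponentsWithStats(m)
for i in range(1,n):
    if st[i,4]>150 and np.hypot(*(ce[i]-e))<70: print(st[i],ce[i],onz(c,ce[i],.087).round(4))
print(delta([.6163,-.1394,.057],70))
E
```

```text
[ 0.37  0.54 -0.35  1.62  0.21  1.02 -0.4 ] [ 0.61671749 -0.13771127  0.13105268] 69.88300218061008
expected px [323.03326625 209.03409096]
[ 289    0   71  215 2285] [326.71203501 141.22013129] [[ 0.6368 -0.0915  0.087 ]]
[248 186  46  29 700] [271.74714286 199.54857143] [[ 0.5819 -0.1186  0.087 ]]
[308 199  30  24 470] [323.63191489 211.25531915] [[ 0.6161 -0.1413  0.087 ]]
[287 212  26  21 285] [299.1122807  222.80701754] [[ 0.5947 -0.1437  0.087 ]]
(array([-1.7,  0.2, 74.1]), np.float64(-0.1))
```

View pics/w2.png

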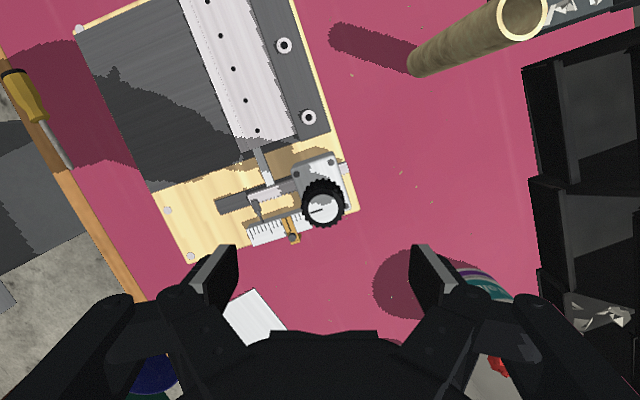

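send_rows(
  motion=[
    [[-2,0,40],0],
    [[-2,0,73],0],
    [[-2,0,73],0],
    [[-2,0,73],0],
  ],
  gripper=1,
)

```text
clock: 3.32
tcp_pos: [0.6169, -0.1394, 0.0593]
tcp_rot: [0.819, 0.573, 0.001, 0.0]
wrist_force: [0.4, -0.1, -0.7]
finger_gap: 0.0856
```

send_rows(
  motion=[
    [[0,0,0],0],
    [[0,0,0],0],
    [[0,0,0],0],
    [[0,0,0],0],
    [[0,0,0],0],
    [[0,0,0],0],
  ],
  gripper=0,
  grip_force=60,
)

```text
clock: 4.08
tcp_pos: [0.6168, -0.1393, 0.0598]
tcp_rot: [0.819, 0.574, 0.001, 0.001]
wrist_force: [-3.4, 1.4, 12.6]
finger_gap: 0.0001
```

```bash
python3 - <<'E'
from h import *
import pickle
c=cam("wrist"); im=r.capture("wrist")
o=r.observe(); print(o['clock'],o['finger_gap'],o['tcp_pos'],o['wrist_force'])
s=r.capture("side")
A=np.zeros((400,800,3),np.uint8); A[:,:400]=im[:,120:520]; A[:,400:]=cv2.resize(s[160:240,300:380],(400,400),interpolation=cv2.INTER_CUBIC); cv2.imwrite("pics/w3.png",A)
E
```

```text
4.125 0.00014231475101588072 [ 0.61677236 -0.13929293  0.05981554] [-3.12256083 -0.01659361 14.18978468]
```

View pics/w3.png

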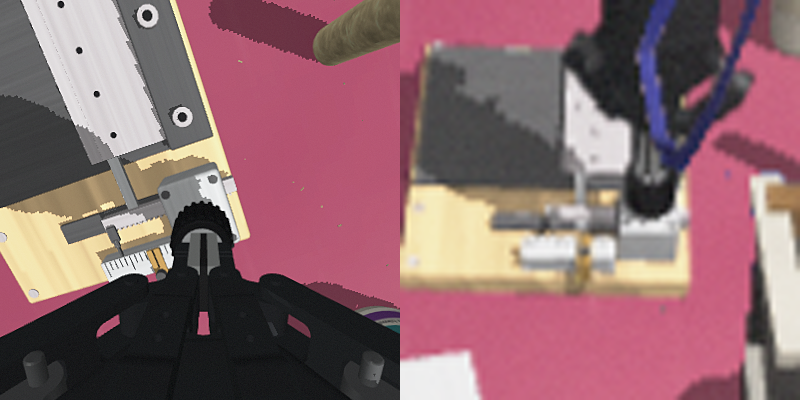

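```bash
python3 - <<'E'
from h import *
c=cam("wrist"); im=r.capture("wrist"); o=r.observe()
S=6;u0,v0=260,165
a=cv2.resize(im[v0:v0+95,u0:u0+125],None,fx=S,fy=S,interpolation=cv2.INTER_CUBIC)
t=np.linspace(0,2*np.pi,60)
def dr(P,col):
    p=((proj(c,P)-[u0,v0]+.5)*S).astype(int)
    for q in p: cv2.circle(a,tuple(int(x) for x in q),2,col,-1)
for z,col in((.087,(0,255,0)),(.055,(0,255,255))):
    dr(np.c_[.6163+.018*np.cos(t),-.1400+.018*np.sin(t),t*0+z],col)
dr([o['tcp_pos']],(0,0,255)); 
cv2.imwrite("pics/w4.png",a); print(proj(c,[o['tcp_pos']]),cam("wrist")['position'])
E
```

```text
[[322.66959996 229.14827169]] [ 0.6412383  -0.0724495   0.23023592]
```

View pics/w4.png

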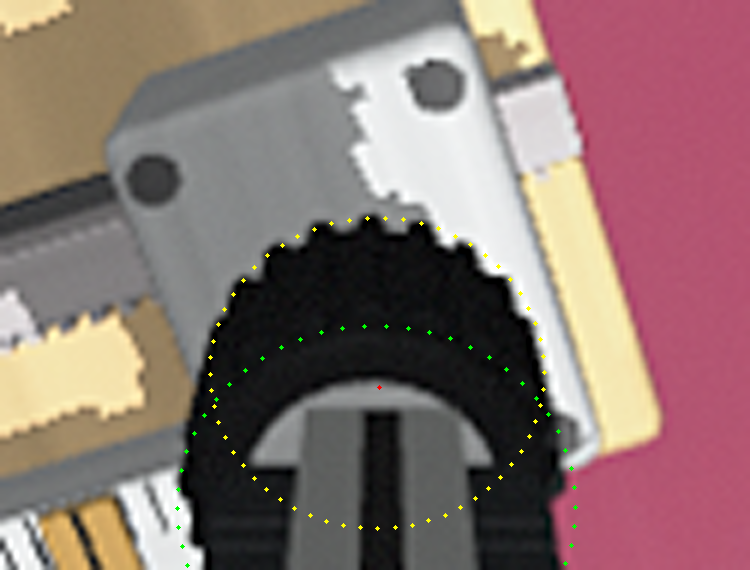

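send_rows(
  motion=[
    [[0,0,-15],0],
    [[0,0,-15],0],
    [[0,0,-15],0],
    [[0,0,-15],0],
    [[0,0,-15],0],
    [[0,0,-15],0],
  ],
  gripper=1,
)

```text
clock: 4.97
tcp_pos: [0.616, -0.1395, 0.0728]
tcp_rot: [0.819, 0.573, -0.0, -0.0]
wrist_force: [-0.5, 0.2, -0.9]
finger_gap: 0.0854
```

```bash
python3 - <<'E'
from h import *
o=r.observe(); print(r.grip_depth,o['clock'],o['finger_gap'],o['tcp_pos'],o['wrist_force'],[a for a in dir(r) if a[0]!='_'])
print(delta([.6163,-.1398,.030],70))
E
```

```text
-0.0187 4.975 0.0854460386810302 [ 0.61597087 -0.13953054  0.07279897] [-0.46149123  0.15400465 -0.86583777] ['IKError', 'camera_info', 'capture', 'finish_job', 'grip_depth', 'observe']
(array([-0.1,  0.4, 42.8]), np.float64(-0.0))
```

send_rows(
  motion=[
    [[0,0,20],0],
    [[0,0,40],0],
    [[0,0,40],0],
  ],
  gripper=1,
)

```text
clock: 5.35
tcp_pos: [0.6145, -0.1394, 0.031]
tcp_rot: [0.819, 0.574, -0.001, -0.001]
wrist_force: [-0.3, -0.4, -0.3]
finger_gap: 0.0855
```

send_rows(
  motion=[
    [[0,0,0],0],
    [[0,0,0],0],
    [[0,0,0],0],
    [[0,0,0],0],
    [[0,0,0],0],
  ],
  gripper=0,
  grip_force=60,
)

```text
clock: 5.98
tcp_pos: [0.6159, -0.1394, 0.034]
tcp_rot: [0.819, 0.573, -0.0, 0.0]
wrist_force: [-3.7, 0.6, 7.6]
finger_gap: 0.0313
```

send_rows(
  motion=[
    [[0,0,0],10],
    [[0,0,0],20],
    [[0,0,0],30],
    [[0,0,0],40],
    [[0,0,0],50],
    [[0,0,0],60],
    [[0,0,0],70],
    [[0,0,0],80],
    [[0,0,0],90],
    [[0,0,0],100],
    [[0,0,0],107],
    [[0,0,0],107],
  ],
)

```text
clock: 7.48
tcp_pos: [0.6156, -0.1383, 0.034]
tcp_rot: [0.948, -0.318, -0.0, -0.0]
wrist_force: [-4.7, 2.5, 10.3]
finger_gap: 0.0311
```

send_rows(
  motion=[
    [[0,0,0],0],
    [[0,0,0],0],
    [[0,0,0],0],
    [[0,0,0],0],
  ],
)

```text
clock: 7.98
tcp_pos: [0.6156, -0.1383, 0.034]
tcp_rot: [0.948, -0.317, -0.001, -0.001]
wrist_force: [-5.7, 3.7, 9.5]
finger_gap: 0.0312
```

```bash
python3 - <<'E'
from h import *
import pickle
c=cam("wrist"); im=r.capture("wrist"); o=r.observe(); pickle.dump(c,open("w5.pkl","wb")); cv2.imwrite("pics/w5.png",im)
print(o['clock'],o['tcp_pos'],np.degrees(tyaw()),o['wrist_force'],o['wrist_torque'],o['finger_gap'])
w=pickle.load(open("w1.pkl","rb"))
p,i=onz(w,[(315.16,160.5),(317.5,144.0)],.035); print(p,i,proj(c,[p,i]))
E
```

```text
8.025 [ 0.61556176 -0.13829931  0.03393552] -36.995800000941244 [-5.10980993  3.00020692 10.27913831] [ 0.69797919  1.06114759 -0.20849934] 0.03144278764676054
[ 0.54954731 -0.14823927  0.035     ] [ 0.5719364  -0.15162662  0.035     ] [[394.29953211 293.51838178]
 [380.16862958 267.51037315]]
```

send_rows(
  motion=[
    [[0,0,0],0],
    [[0,0,0],0],
    [[0,0,0],0],
    [[0,0,0],0],
    [[0,0,-50],0],
    [[0,0,-60],-10],
    [[-37,43,-60],-20],
    [[-37,43,-55],-30],
    [[-37,43,-50],-37],
    [[-37,43,-50],-37],
    [[-37,43,-50],-37],
  ],
  gripper=1,
)

```text
clock: 9.4
tcp_pos: [0.5608, -0.1517, 0.0831]
tcp_rot: [1.0, -0.002, 0.0, 0.0]
wrist_force: [0.0, -0.2, -0.0]
finger_gap: 0.0854
```

```bash
python3 - <<'E'
from h import *
import pickle
c=cam("wrist"); im=r.capture("wrist"); o=r.observe(); pickle.dump(c,open("w6.pkl","wb")); cv2.imwrite("pics/w6.png",im)
print(o['clock'],o['tcp_pos'],np.degrees(tyaw()),o['wrist_force'])
w=pickle.load(open("w1.pkl","rb"))
i=onz(w,[(317.5,144.0)],.035)[0]; q=proj(c,[i])[0]; print(q)
u,v=(q-[45,40]).astype(int); print(u,v)
cv2.imwrite("pics/w6c.png",cv2.resize(im[v:v+75,u:u+90],(720,600),interpolation=cv2.INTER_CUBIC))
E
```

```text
9.45 [ 0.56085622 -0.15160058  0.08314929] -0.14659536051564676 [0.34887317 0.37919268 0.51477494]
[323.31124709 191.92932291]
278 151
```

View pics/w6c.png

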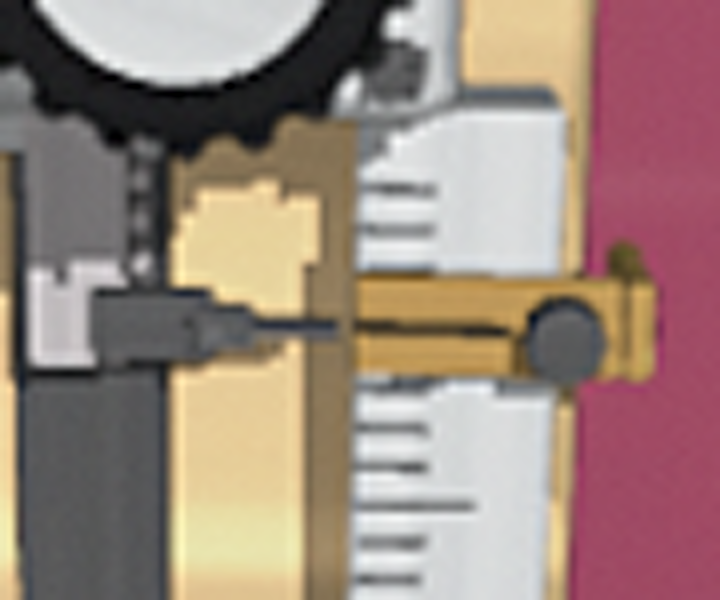

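send_rows(
  motion=[
    [[-10,0,-50],-10],
    [[-50,40,-80],-20],
    [[-90,90,-80],-30],
    [[-145,130,-80],-40],
    [[-145,166,-80],-50],
    [[-145,166,-80],-60],
    [[-145,166,-80],-70],
    [[-145,166,-80],-80],
    [[-145,166,-80],-90],
    [[-145,166,-80],-101],
    [[-145,166,-80],-101],
    [[-145,166,-80],-101],
  ],
  gripper=1,
)

```text
clock: 10.95
tcp_pos: [0.4156, -0.3176, 0.163]
tcp_rot: [0.638, 0.77, -0.0, 0.0]
wrist_force: [0.6, 0.1, 0.1]
finger_gap: 0.0854
```

```bash
python3 - <<'E'
from h import *
import pickle
c=cam("wrist"); im=r.capture("wrist"); o=r.observe(); pickle.dump(c,open("w7.pkl","wb")); cv2.imwrite("pics/w7.png",im)
print(o['clock'],o['tcp_pos'],np.degrees(tyaw()),o['wrist_force'],o['qpos'].round(2))
n=np.array([.509,-.300,.003]); print(proj(c,[n,[.4156,-.318,.034]]))
hsv=cv2.cvtColor(im,cv2.COLOR_BGR2HSV); m=((hsv[...,1]<40)&(hsv[...,2]>80)).astype(np.uint8)
k,l,st,ce=cv2.connectedComponentsWithStats(m)
for i in range(1,k):
    if st[i,4]>300: print(st[i],ce[i].round())
E
```

```text
11.0 [ 0.41557851 -0.31755323  0.16303863] 100.75578808872633 [-0.30733213  0.87049845 -0.17170951] [ 0.77  0.33 -0.28  1.86  0.11  0.97  0.63]
[[404.71626101 175.45261937]
 [322.73615636 181.90370615]]
[    0     0   282   323 47032] [128. 137.]
[455   0  57  23 846] [486.   9.]
[ 512    0   90   73 3182] [552.  36.]
[599  13  28  32 669] [613.  28.]
[ 463   34   50   32 1087] [487.  50.]
[  318   113    91   130 10361] [362. 172.]
[ 538  199   92   85 1903] [568. 235.]
[ 577  215   63  101 3887] [611. 265.]
[ 446  243   63   57 2129] [480. 267.]
[419 245  39  49 550] [440. 269.]
[ 125  353   58   47 1763] [156. 381.]
```

View pics/w7.png

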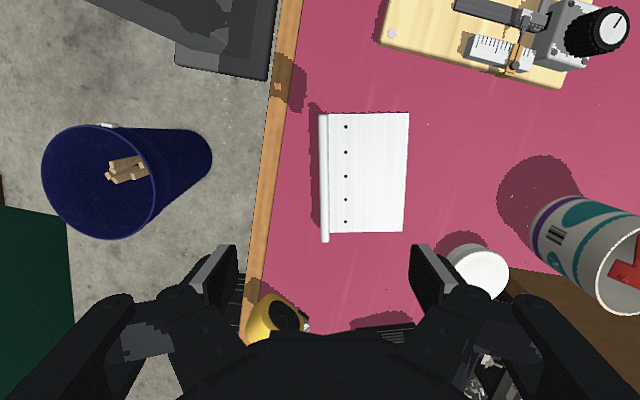

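```bash
python3 - <<'E'
from h import *
import pickle
c=pickle.load(open("w7.pkl","rb")); im=cv2.imread("pics/w7.png")
hsv=cv2.cvtColor(im,cv2.COLOR_BGR2HSV); m=((hsv[...,1]<50)&(hsv[...,2]>80)).astype(np.uint8)
k,l,st,ce=cv2.connectedComponentsWithStats(m); m=(l==l[200,380])
rows=np.arange(120,226)
fr=np.array([[np.where(m[v])[0].max()+.5,v] for v in rows]); re=np.array([[np.where(m[v])[0].min()-.5,v] for v in rows])
F=onz(c,fr,.003); B=onz(c,re,.034)
def fit(P):
    vx,vy,x,y=cv2.fitLine(P[:,:2].astype(np.float32),cv2.DIST_HUBER,0,.001,1e-4).ravel(); 
    if vy<0: vx,vy=-vx,-vy
    return np.array([x,y]),np.degrees(np.arctan2(-vx,vy))
print("front",fit(F),"rear",fit(B))
cols=np.arange(345,400)
tp=np.array([[u,np.where(m[:,u])[0].min()-.5] for u in cols]); bt=np.array([[u,np.where(m[:,u])[0].max()+.5] for u in cols])
y=np.radians(fit(F)[1]); ex=np.array([np.cos(y),np.sin(y)]); ey=np.array([-ex[1],ex[0]])
T=onz(c,tp,.003)[:,:2]@ey; Bt=onz(c,bt,.0015)[:,:2]@ey
print("width",np.median(T)-np.median(Bt), "depth", np.median(F[:,:2]@ex)-np.median(B[:,:2]@ex))
fx=np.median(F[:,:2]@ex); cy=(np.median(T)+np.median(Bt))/2; rx=np.median(B[:,:2]@ex)
nose=ex*fx+ey*cy; up=ex*(fx-.095)+ey*cy; up2=ex*(rx+.005)+ey*cy
print("nose",nose,"up",up,up2,"yaw",np.degrees(y)); print(delta([*((up+up2)/2),.163],np.degrees(y)+90))
E
```

```text
front (array([ 0.50949407, -0.29741013], dtype=float32), np.float32(11.889431)) rear (array([ 0.41329256, -0.32713178], dtype=float32), np.float32(11.740997))
width 0.14095254060236218 depth 0.10017150506028083
nose [ 0.50992112 -0.29945989] up [ 0.41695916 -0.31903214] [ 0.41679133 -0.31906748] yaw 11.88943
(array([-1.7,  1. ,  0. ]), np.float64(-1.1))
```

send_rows(
  motion=[
    [[-2,1,60],-1],
    [[-2,1,120],-1],
    [[-2,1,165],-1],
    [[-2,1,181],-1],
    [[-2,1,181],-1],
    [[-2,1,181],-1],
  ],
  gripper=1,
)

```text
clock: 11.75
tcp_pos: [0.4182, -0.3201, -0.0163]
tcp_rot: [0.63, 0.777, 0.0, 0.001]
wrist_force: [-0.5, -0.5, 0.8]
finger_gap: 0.0854
```

send_rows(
  motion=[
    [[0,0,0],0],
    [[0,0,0],0],
    [[0,0,0],0],
    [[0,0,0],0],
    [[0,0,0],0],
    [[0,0,0],0],
  ],
  gripper=0,
  grip_force=60,
)

```text
clock: 12.5
tcp_pos: [0.4171, -0.3194, -0.0177]
tcp_rot: [0.629, 0.777, -0.0, 0.0]
wrist_force: [-0.6, 1.1, 5.7]
finger_gap: 0.009
```

```bash
python3 - <<'E'
from h import *
o=r.observe(); print(o['clock'],o['tcp_pos'],np.degrees(tyaw()),o['wrist_force'],o['wrist_torque'],o['finger_gap'],o['qpos'].round(2))
E
```

```text
12.5 [ 0.41706383 -0.31944645 -0.01771773] 101.97968532424022 [-0.61351528  1.08636528  5.7390384 ] [ 0.10633572  0.21941523 -0.04949309] 0.008955119998770786 [ 0.72  0.58 -0.22  2.01  0.23  0.57  0.54]
```

send_rows(
  motion=[
    [[0,0,-50],0],
    [[0,0,-90],0],
    [[60,15,-90],7],
    [[120,35,-90],13.5],
    [[180,55,-90],13.5],
    [[240,75,-90],13.5],
    [[302,90,-80],13.5],
    [[302,90,-80],13.5],
    [[302,90,-80],13.5],
    [[302,90,-80],13.5],
    [[302,90,-80],13.5],
  ],
)

```text
clock: 13.88
tcp_pos: [0.4422, -0.0068, 0.062]
tcp_rot: [0.717, 0.697, -0.0, 0.0]
wrist_force: [-0.2, 0.3, -1.3]
finger_gap: 0.0088
```

```bash
python3 - <<'E'
from h import *
import pickle
c=cam("wrist"); im=r.capture("wrist"); o=r.observe(); pickle.dump(c,open("w8.pkl","wb")); cv2.imwrite("pics/w8.png",im)
print(o['clock'],o['tcp_pos'],np.degrees(tyaw()),o['wrist_force'],o['finger_gap'])
E
```

```text
13.925 [ 0.44225786 -0.00652031  0.06201645] 88.34227764484673 [-0.40749083 -0.80939474 -1.85108521] 0.008563961154919829
```

View pics/w8.png

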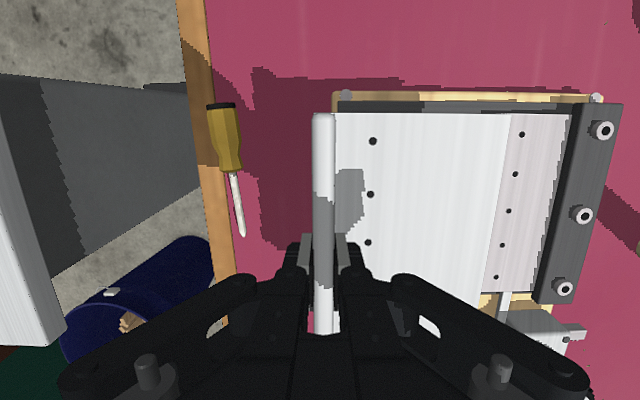

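```bash
python3 - <<'E'
from h import *
import pickle
c=pickle.load(open("w8.pkl","rb")); im=cv2.imread("pics/w8.png"); print(c['position'].round(3))
g=cv2.cvtColor(im,cv2.COLOR_BGR2GRAY)
def ring(u,v,img=g,w=12):
    p=img[v-w:v+w+1,u-w:u+w+1]; m=(p>150).astype(np.uint8); k,l,st,ce=cv2.connectedComponentsWithStats(m)
    i=1+np.argmax(st[1:,4]); ys,xs=np.where(l==i); h=cv2.minEnclosingCircle(np.c_[xs,ys].astype(np.float32)); return np.array(h[0])+[u-w,v-w],st[i,4],h[1]
P=[]
for b in[(604,129),(584,214),(564,288)]:
    q,a,rad=ring(*b); P.append(onz(c,q,.041)[0]); print(q,a,rad,P[-1].round(4))
P=np.array(P); d=P[0]-P[2]; print("yaw",np.degrees(np.arctan2(-d[0],d[1])),np.linalg.norm(d))
w=pickle.load(open("w1.pkl","rb")); g1=cv2.imread("pics/w1.png",0); Q=[]
for b in[(161,100),(207,100),(253,101)]:
    q,a,rad=ring(*b,img=g1,w=8); Q.append(onz(w,q,.041)[0]); print(q,rad,Q[-1].round(4))
d=Q[0]-Q[2]; print("yaw1",np.degrees(np.arctan2(-d[0],d[1])),np.linalg.norm(d))
# board/deck long edges in w1: right board edge, sheet ends
print(onz(c,[(345,93),(590,93.5)],.018).round(4))
print("sheet far-left edge",onz(c,[(512,113.5),(570,114.5)],.030).round(4))
print("flash left edge",onz(c,[(340,113),(505,113)],.044).round(4),onz(c,[(510,114),(484,303)],.044).round(4))
E
```

```text
[0.445 0.064 0.232]
[604.5 130. ] 180 9.708344459533691 [0.6329 0.0492 0.041 ]
[584.22000027 215.77999973] 143 8.909466743469238 [ 0.6317 -0.0118  0.041 ]
[565. 289.] 118 8.062357902526855 [ 0.6305 -0.0728  0.041 ]
yaw -1.0972991531845027 0.12205797707282859
[161.          99.64285707] 4.79433536529541 [0.6311 0.0502 0.041 ]
[207. 100.] 5.000100135803223 [ 0.6297 -0.0101  0.041 ]
[253.347826  100.7391305] 5.018968105316162 [ 0.6281 -0.07    0.041 ]
yaw1 -1.4561793089854027 0.12025374861204202
[[0.4604 0.0765 0.018 ]
 [0.6383 0.0736 0.018 ]]
sheet far-left edge [[0.5734 0.0603 0.03  ]
 [0.6154 0.0592 0.03  ]]
flash left edge [[0.4552 0.0632 0.044 ]
 [0.5599 0.061  0.044 ]] [[ 0.5633  0.0603  0.044 ]
 [ 0.5644 -0.0798  0.044 ]]
```

```bash
python3 - <<'E'
from h import *
import pickle
c=pickle.load(open("w8.pkl","rb")); im=cv2.imread("pics/w8.png").astype(np.float32)
g=cv2.GaussianBlur(im[...,1],(3,3),0)
def edge(rows,u0,u1,w,z,sign):
    pts=[]
    for v in rows:
        t=(v-rows[0])/(rows[-1]-rows[0]); u=int(round(u0+t*(u1-u0))); d=sign*np.gradient(g[v,u-w:u+w+1]); j=int(np.argmax(d))
        if 0<j<2*w:
            a,b,e=d[j-1],d[j],d[j+1]; pts.append([u-w+j+.5*(a-e)/(a-2*b+e-1e-9),v])
    P=onz(c,pts,z); vx,vy,x,y=cv2.fitLine(P[:,:2].astype(np.float32),cv2.DIST_HUBER,0,.0005,1e-5).ravel()
    if vy<0: vx,vy=-vx,-vy
    res=np.abs((P[:,0]-x)*vy-(P[:,1]-y)*vx); return np.array([x,y]).round(4),round(float(np.degrees(np.arctan2(-vx,vy))),2),np.median(res).round(5),len(pts)
zb=.062+.0177
print("front",edge(np.arange(120,285),509,487,6,zb+.003,-1))
print("upstand rear top",edge(np.arange(118,200),313,313,6,zb+.034,1))
print("bar front edge bottom",edge(np.arange(125,280),572,538,8,.031,-1))
print("bar rear top",edge(np.arange(115,285),622,574,8,.038,1))
E
```

```text
front (array([0.5381, 0.0196], dtype=float32), -1.8, np.float64(6e-05), 155)
upstand rear top (array([0.4397, 0.0481], dtype=float32), -1.68, np.float64(2e-05), 82)
bar front edge bottom (array([ 0.6114, -0.0077], dtype=float32), -1.61, np.float64(0.00069), 146)
bar rear top (array([ 0.6394, -0.0068], dtype=float32), -1.72, np.float64(0.00026), 142)
```

send_rows(
  motion=[
    [[0,0,30],0],
    [[0,0,50],0],
    [[0,0,56],0],
    [[0,0,57],0],
    [[0,0,58],0],
    [[0,0,58],0],
    [[0,0,58],0],
  ],
)

```text
clock: 14.8
tcp_pos: [0.4425, -0.0052, 0.0044]
tcp_rot: [0.716, 0.698, 0.0, 0.0]
wrist_force: [-1.2, 0.1, -1.8]
finger_gap: 0.0088
```

```bash
python3 - <<'E'
from h import *
o=r.observe(); print(o['clock'],o['tcp_pos'],np.degrees(tyaw()),o['wrist_force'],o['wrist_torque'],o['finger_gap'])
E
```

```text
14.8 [ 0.44254433 -0.0052333   0.00438211] 88.48220443203618 [-1.21484796  0.0768039  -1.82933273] [-0.00993865  0.09183478 -0.01298123] 0.008757036868835841
```

send_rows(
  motion=[
    [[0,0,1.5],0],
    [[0,0,1.5],0],
    [[0,0,1.5],0],
  ],
)

```text
clock: 15.18
tcp_pos: [0.4425, -0.0053, 0.0041]
tcp_rot: [0.716, 0.698, 0.0, 0.001]
wrist_force: [-8.4, -0.8, 29.8]
finger_gap: 0.0085
```

send_rows(
  motion=[
    [[0,0,1.5],0],
    [[0,0,1.5],0],
    [[0,0,1.5],0],
  ],
)

```text
clock: 15.55
tcp_pos: [0.4425, -0.0053, 0.004]
tcp_rot: [0.716, 0.698, 0.0, 0.001]
wrist_force: [-16.2, -1.0, 57.9]
finger_gap: 0.009
```

send_rows(
  motion=[
    [[0,0,-2.5],0],
    [[0,4,-2.5],0],
    [[0,8,-2.5],0],
    [[0,12,-2.5],0],
    [[0,12,-2.5],0],
    [[0,12,-2],0],
    [[0,12,-2],0],
    [[0,12,-2],0],
  ],
)

```text
clock: 16.55
tcp_pos: [0.4441, -0.0055, 0.004]
tcp_rot: [0.716, 0.698, -0.007, -0.004]
wrist_force: [-42.0, 4.0, 76.7]
finger_gap: 0.009
```

```bash
python3 - <<'E'
from h import *
import pickle
o=r.observe(); print(o['clock'],o['tcp_pos'],np.degrees(tyaw()),o['wrist_force'],o['wrist_torque'],o['finger_gap'])
c=cam("wrist"); im=r.capture("wrist"); pickle.dump(c,open("w9.pkl","wb")); cv2.imwrite("pics/w9.png",im)
n=o['tcp_pos'][:2]+.095*np.array([1,-.0275]); print("nose pred",n, proj(c,[[*n,.025],[n[0]+.0,n[1]+.07,.025]]))
g=cv2.GaussianBlur(im,(3,3),0)[...,1].astype(int)
e=proj(c,[[n[0]+.0019,n[1]+.06,.025],[n[0]+.0008,n[1]+.03,.025]])
for q in e: print(q.round(1), g[int(q[1]),int(q[0])-15:int(q[0])+30].tolist())
E
```

```text
16.55 [ 0.44408557 -0.00548528  0.00400358] 88.57505808967595 [-42.00881166   4.03312895  76.73580726] [ 0.9537209   8.37105733 -0.14269165] 0.009004634650228096
nose pred [ 0.53908557 -0.00809778] [[490.27174027 244.40629187]
 [508.81501084 116.10610918]]
[509.8 136.4] [235, 234, 233, 234, 235, 235, 235, 234, 234, 234, 235, 237, 239, 240, 242, 245, 212, 137, 94, 94, 97, 97, 97, 96, 96, 96, 96, 96, 96, 97, 97, 97, 96, 96, 96, 96, 97, 97, 97, 96, 97, 99, 89, 64, 54]
[499.5 193.2] [236, 235, 234, 233, 233, 234, 233, 233, 232, 232, 232, 233, 235, 238, 240, 242, 221, 162, 107, 95, 98, 99, 99, 99, 99, 99, 100, 100, 100, 100, 99, 99, 99, 99, 99, 99, 100, 99, 100, 101, 103, 95, 73, 59, 57]
```

send_rows(
  motion=[
    [[0,-5,-2],0],
    [[0,-10,-2.5],0],
    [[0,-10,-3],0],
    [[0,-10,-3],0],
    [[0,-10,-3],0],
    [[0,-10,-3],0],
  ],
)

```text
clock: 17.35
tcp_pos: [0.4444, -0.0053, 0.0059]
tcp_rot: [0.716, 0.698, -0.0, -0.0]
wrist_force: [0.3, 1.2, -1.4]
finger_gap: 0.0088
```

```bash
cat > st.py <<'E'
from h import *
import pickle,sys
o=r.observe(); print(o['clock'],o['tcp_pos'].round(4),o['tcp_rot'].round(4),np.degrees(tyaw()).round(2),o['wrist_force'].round(1),o['wrist_torque'].round(2),o['finger_gap'].round(4))
c=cam("wrist"); im=r.capture("wrist"); k=sys.argv[1]; pickle.dump(c,open(k+".pkl","wb")); cv2.imwrite(f"pics/{k}.png",im)
y=tyaw()-np.pi/2; ex=np.array([np.cos(y),np.sin(y)]); ey=np.array([-ex[1],ex[0]])
zb=o['tcp_pos'][2]+.0177+.003
g=cv2.GaussianBlur(im,(3,3),0)[...,1].astype(float)
for s in(.065,.05,.035,.02,.005):
    # walk along +x through nose, at left offset s
    best=[]
    xs=np.arange(.080,.110,.00025); P=np.array([[*(o['tcp_pos'][:2]+a*ex+s*ey),zb] for a in xs]); p=proj(c,P)
    val=cv2.remap(g.astype(np.float32),p[:,0].astype(np.float32).reshape(1,-1),p[:,1].astype(np.float32).reshape(1,-1),cv2.INTER_LINEAR).ravel()
    j=np.argmin(np.gradient(val)); print("front edge from TCP at",s,(xs[j]*1000).round(2),"drop",np.gradient(val)[j].round(1))
E
python3 st.py w10
```

```text
Traceback (most recent call last):
  File "st.py", line 3, in <module>
    o=r.observe(); print(o['clock'],o['tcp_pos'].round(4),o['tcp_rot'].round(4),np.degrees(tyaw()).round(2),o['wrist_force'].round(1),o['wrist_torque'].round(2),o['finger_gap'].round(4))
                                                                                                                                                                 ^^^^^^^^^^^^^^^^^^^^^
AttributeError: 'float' object has no attribute 'round'
```

```bash
sed -i "s/o\['finger_gap'\].round(4)/o['finger_gap']/" st.py; python3 st.py w10
```

```text
17.35 [ 0.4444 -0.0053  0.0059] [ 0.7164  0.6977 -0.     -0.    ] 88.48 [ 0.3  1.2 -1.4] [0.04 0.05 0.06] 0.008765522431068202
front edge from TCP at 0.065 95.75 drop -29.2
front edge from TCP at 0.05 95.75 drop -29.6
front edge from TCP at 0.035 95.5 drop -29.1
front edge from TCP at 0.02 95.75 drop -28.1
front edge from TCP at 0.005 95.5 drop -32.9
```

send_rows(
  motion=[
    [[0,4,0.5],0],
    [[0,8,0.5],0],
    [[0,12,0.5],0],
    [[0,12,0.5],0],
    [[0,12,0.5],0],
  ],
)

```text
clock: 18.02
tcp_pos: [0.4561, -0.0056, 0.0054]
tcp_rot: [0.716, 0.698, -0.0, -0.0]
wrist_force: [0.1, 0.3, -2.2]
finger_gap: 0.0092
```

send_rows(
  motion=[
    [[0,4,0.3],0],
    [[0,8,0.3],0],
    [[0,12,0.3],0],
    [[0,16,0.3],0],
    [[0,20,0.3],0],
    [[0,25,0.3],0],
    [[0,25,0.3],0],
    [[0,25,0.3],0],
  ],
)

```text
clock: 19.02
tcp_pos: [0.4811, -0.0063, 0.0051]
tcp_rot: [0.716, 0.698, -0.0, -0.0]
wrist_force: [0.5, -0.1, -2.0]
finger_gap: 0.0093
```

```bash
python3 - <<'E'
from h import *
import pickle
o=r.observe(); print(o['clock'],o['tcp_pos'].round(4),o['tcp_rot'].round(4),o['wrist_force'].round(1),o['wrist_torque'].round(2))
c=cam("wrist"); im=r.capture("wrist"); cv2.imwrite("pics/w11.png",im); pickle.dump(c,open("w11.pkl","wb"))
p=proj(c,[[.5605,.03,.031]])[0].astype(int); print(p); u,v=p
cv2.imwrite("pics/w11c.png",cv2.resize(im[90:310,300:620],(800,550),interpolation=cv2.INTER_CUBIC))
E
```

```text
19.025 [ 0.4811 -0.0063  0.0051] [ 7.164e-01  6.977e-01 -1.000e-04 -1.000e-04] [ 0.5 -0.1 -2. ] [0.02 0.01 0.02]
[475 178]
```

View pics/w11c.png

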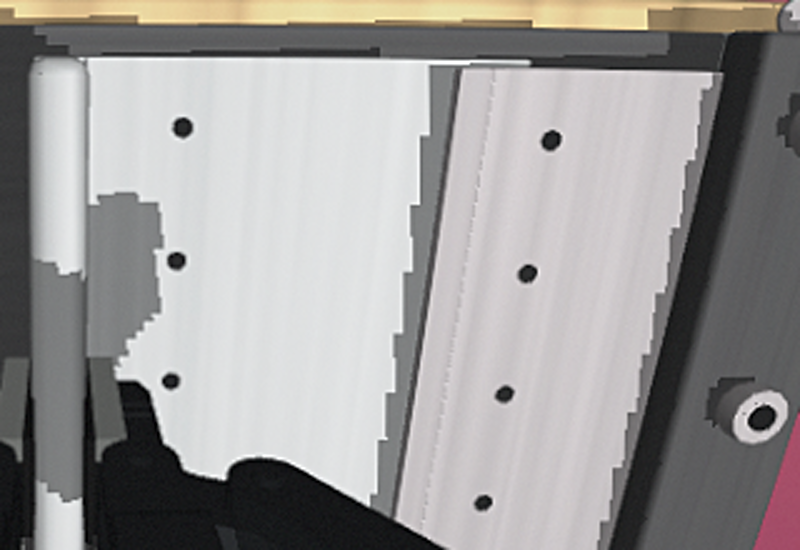

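```bash
python3 - <<'E'
from h import *
import pickle
c=pickle.load(open("w11.pkl","rb")); im=cv2.imread("pics/w11.png"); g=im[...,1].astype(int)
for u in(480,500,508,530,550,570): print(u,g[108:124,u].tolist())
print("row115",g[115,500:525].tolist())
print(onz(c,[(500,114),(512.5,115)],.0262).round(4),onz(c,[(490,117.),(524,117.5),(585,119)],.030).round(4))
E
```

```text
480 [94, 96, 96, 97, 92, 75, 246, 245, 111, 128, 131, 133, 133, 135, 134, 135]
500 [93, 94, 96, 100, 61, 70, 226, 161, 115, 158, 211, 210, 211, 209, 208, 209]
508 [92, 93, 96, 98, 71, 68, 217, 192, 119, 162, 202, 206, 203, 204, 203, 205]
530 [92, 95, 96, 100, 50, 54, 57, 54, 42, 107, 206, 211, 205, 206, 206, 205]
550 [92, 91, 95, 100, 71, 51, 52, 56, 51, 33, 195, 206, 201, 198, 201, 202]
570 [52, 53, 54, 55, 54, 53, 56, 53, 54, 40, 139, 200, 197, 194, 195, 196]
row115 [161, 164, 167, 168, 174, 177, 184, 188, 192, 194, 200, 181, 100, 44, 50, 54, 53, 53, 53, 54, 52, 53, 54, 55, 53]
[[0.5722 0.062  0.0262]
 [0.5787 0.0614 0.0262]] [[0.565  0.0607 0.03  ]
 [0.5823 0.0602 0.03  ]
 [0.6146 0.0593 0.03  ]]
```

send_rows(
  motion=[
    [[0,3,0],0],
    [[0,6,0],0],
    [[0,8,0],0],
    [[0,8,0],0],
    [[0,8,0],0],
  ],
)

```text
clock: 19.7
tcp_pos: [0.4892, -0.0065, 0.0052]
tcp_rot: [0.716, 0.698, -0.0, -0.0]
wrist_force: [0.2, 0.3, -2.2]
finger_gap: 0.0088
```

send_rows(
  motion=[
    [[0,0.5,0],0],
    [[0,1,0],0],
    [[0,1.5,0],0],
    [[0,1.5,0],0],
    [[0,1.5,0],0],
  ],
)

```text
clock: 20.32
tcp_pos: [0.4907, -0.0065, 0.0052]
tcp_rot: [0.716, 0.698, -0.0, 0.0]
wrist_force: [0.8, -0.1, -1.7]
finger_gap: 0.0088
```

send_rows(
  motion=[
    [[0,0.5,0],0],
    [[0,1,0],0],
    [[0,1.5,0],0],
    [[0,1.5,0],0],
    [[0,1.5,0],0],
  ],
)

```text
clock: 20.95
tcp_pos: [0.4922, -0.0066, 0.0052]
tcp_rot: [0.716, 0.698, -0.0, 0.0]
wrist_force: [0.3, -0.0, -2.1]
finger_gap: 0.009
```

send_rows(
  motion=[
    [[0,0.5,0],0],
    [[0,1,0],0],
    [[0,1.5,0],0],
    [[0,1.5,0],0],
    [[0,1.5,0],0],
  ],
)

```text
clock: 21.58
tcp_pos: [0.4937, -0.0066, 0.0052]
tcp_rot: [0.716, 0.698, -0.0, 0.0]
wrist_force: [-0.4, -0.6, -1.3]
finger_gap: 0.0087
```

send_rows(
  motion=[
    [[0,0.5,0],0],
    [[0,1,0],0],
    [[0,1,0],0],
    [[0,1,0],0],
  ],
)

```text
clock: 22.08
tcp_pos: [0.4947, -0.0066, 0.0052]
tcp_rot: [0.716, 0.698, -0.0, 0.0]
wrist_force: [0.0, -0.5, -1.6]
finger_gap: 0.009
```

send_rows(
  motion=[
    [[0,0.5,0],0],
    [[0,1,0],0],
    [[0,1,0],0],
    [[0,1,0],0],
  ],
)

```text
clock: 22.58
tcp_pos: [0.4956, -0.0067, 0.0052]
tcp_rot: [0.716, 0.698, -0.0, -0.0]
wrist_force: [-1.3, 0.3, -1.4]
finger_gap: 0.009
```

send_rows(
  motion=[
    [[0,0.5,0],0],
    [[0,1,0],0],
    [[0,1,0],0],
    [[0,1,0],0],
  ],
)

```text
clock: 23.08
tcp_pos: [0.4956, -0.0068, 0.005]
tcp_rot: [0.716, 0.698, -0.001, -0.001]
wrist_force: [-4.9, 0.1, 1.6]
finger_gap: 0.0089
```

send_rows(
  motion=[
    [[0,0,0.6],0],
    [[0,0,1.2],0],
    [[0,0,1.6],0],
    [[0,0,1.6],0],
    [[0,0,1.6],0],
  ],
)

```text
clock: 23.7
tcp_pos: [0.4957, -0.0068, 0.0042]
tcp_rot: [0.716, 0.698, -0.001, -0.0]
wrist_force: [-8.7, 0.3, 14.0]
finger_gap: 0.0086
```

```bash
python3 - <<'E'
from h import *
o=r.observe(); print(o['clock'],o['tcp_pos'].round(4),o['tcp_rot'].round(4),np.degrees(tyaw()),o['wrist_force'].round(1),o['wrist_torque'].round(2),o['finger_gap'])
E
```

```text
23.7 [ 0.4957 -0.0068  0.0042] [ 7.164e-01  6.977e-01 -8.000e-04 -3.000e-04] 88.4874653976254 [-8.7  0.3 14. ] [-0.1   1.91  0.01] 0.008629263566521448
```

```bash
python3 - <<'E'
from h import *
im=r.capture("wrist"); s=r.capture("side"); c=cam("wrist"); sc=cam("side"); cv2.imwrite("pics/w12.png",im)
print(proj(c,[[.572,-.150,.035]]),proj(sc,[[.572,-.150,.035]]))
A=np.zeros((600,800,3),np.uint8); A[:,:480]=im[0:400,320:640].repeat(1,0) if False else cv2.resize(im[90:390,390:630],(480,600),interpolation=cv2.INTER_CUBIC)
A[:320,480:]=cv2.resize(s[165:225,300:360],(320,320),interpolation=cv2.INTER_CUBIC)
cv2.imwrite("pics/w12c.png",A); o=r.observe(); print(o['wrist_force'].round(1),o['clock'])
E
```

```text
[[438.70626833 435.26281175]] [[335.64073479 206.4191456 ]]
[-9.3 -1.1 14.8] 23.8
```

```bash
python3 - <<'E'
from h import *
print(r.finish_job()); o=r.observe(); print(o['clock'],o['tcp_pos'].round(4),o['wrist_force'].round(1),o['finger_gap'])
E
```

```text
the job is handed in; nothing more can be done
None
the job is handed in; nothing more can be done
```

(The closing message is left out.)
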